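# Square the hexagonal tube carrier in the shaker jaws and switch the shaker on

### The job

Stand the hexagonal tube carrier on the shaker's deck, mid-way along the two fixed jaws and turned so that two of its flats face the jaws and it goes all the way down between them; lower it in, do not drop it. Let go of it, then throw the shaker's toggle lever right over to switch it on. Keep the carrier upright on the way and leave everything else on the bench where it is.

Things in the scene. Friction and masses are not known exactly. Their poses are not given: they have to be found in the camera images.
- hex_center (a point): Centre of the loose hexagonal tube carrier, an upright white plastic hexagonal prism: 60 mm across flats, 69.3 mm across corners, 90 mm high, plus 16 mm of four tube caps on its top. The point is 45 mm above its underside; z is up. Its x axis is square to one pair of flats, the other pairs lie 60 and 120 degrees round. Stands in any of three places beside a round and a square one.
- jaws_mid (a point): Point on the shaker's deck, 70 mm above the bench, mid-way between and mid-way along two fixed aluminium jaws. The jaws are bars 90 mm long (along this frame's x), 16 mm thick, 30 mm high above the deck; their facing sides are 65.5 mm apart, square to this frame's y; the slot is open above and at both ends. z is up.
- switch_tip (a point): Centre of the black ball (26 mm across) on the shaker's toggle lever, a 10 mm rod, 70 mm from pivot to ball centre. The pivot is 122 mm from jaws_mid along the shaker's -y and 12 mm above the deck; the block under it is 70 by 50 mm, its top 15 mm above the deck. The lever leans to the shaker's -x when off and swings over the top, along the shaker's x, to lean to +x when on.
- switch (a joint): Angle of the toggle lever, rad: 0 = off (leaning 0.5 rad from upright to the shaker's -x), 1.0 = fully on, at its stop (leaning 0.5 rad to the shaker's +x). It starts between 0 and 0.15, stays where it is left, and takes about 1 N at the ball to move.
- hex_carrier: The same hexagonal carrier, with its origin at the centre of its underside, axes as hex_center, 0.2 to 0.4 kg. Any pair of flats can be gripped from above. Seated, its lowest 30 mm are between the jaws and its centre point is 45 mm above the deck: gripped 15 to 30 mm above its centre point, fingertips stay clear of the jaws.
- shaker: The shaker: a white bench machine with a grey deck plate, fixed to the bench, at a place and yaw that vary. Origin on the bench 70 mm below jaws_mid, axes as jaws_mid. Its housing reaches from -100 to +100 mm in x and from -155 to +100 mm in y.
- round_center (a point): Bystander: round tube carrier, 64 mm diameter, 90 mm high plus 16 mm of caps, same plastic and caps; point 45 mm above its underside.
- square_center (a point): Bystander: square tube carrier, 56 by 56 mm, 90 mm high plus 16 mm of caps, same plastic and caps; point 45 mm above its underside.
- spray_bottle: Bystander: upright bottle, 64 mm diameter, 160 mm high; origin at the centre of its underside.
- pen_cup: Bystander: empty grey cup, 72 mm across its rim, 90 mm high; origin at the centre of its underside.
- marker: Bystander: black marker pen lying on the bench, 16 mm thick, about 120 mm long; origin on its underside.
There are look-alikes about, which are no part of the job. Leave any yellow look-alike of the hex_carrier alone.

How it is judged:
By the outcome, as a careful person would: the job done as asked, in the order asked, and still so for the second after the job is handed in, with the robot touching nothing.
It also fails if it takes over 51 s, if anything falls off the work surface, if the arm or the gripper's body presses on something with over 40 N, if the wrist force passes 120 N, or if a joint passes its speed limit or range.

### The arm

A 6-joint arm with a two-finger parallel gripper is mounted at the origin on the work surface. World frame = base frame: x ahead of the robot, y to its left, z up, the work surface at z = 0. Lengths are in m, angles in rad, forces in N, time in s.
With the tool pointing down it reaches from about 0.25 to 0.725 m from the base axis. Payload 4 kg.
Tool frame: the origin (TCP) lies on the centre line of the jaws, within the pads' length; the fingertips stand 14 mm ahead of it and the grasp point (between the pads) lies 5 mm behind it; z points along the fingers, x is the direction in which the jaws open and shut, and the axes are right-handed (so a half turn about z gives the same grasp; the last joint's range is limited). The gripper opens to 85 mm and grips with 20 to 120 N. Pads are 22 mm wide; open, the fingers measure 114 mm over their backs; the gripper's body (76 mm by 85 mm) begins 54 mm behind the grasp point. The pads swing forward as they close: fully open they stand 13 mm farther back than shut.
Start: joints at [-1.105, 0.241, 0.005, 1.335, 0, 1.571], TCP at [0.225, -0.447, 0.245] pointing down, gripper open.
Joint ranges: [-2.72, 2.72], [-1.05, 1.87], [-1.09, 1.28], [-1.99, 2.15], [-1.42, 1.44], [-3.14, 3.14]. Speed limits (rad/s): [2.79, 2.79, 3.14, 3.14, 3.14, 3.14].

### API

Orientations are given as a unit quaternion [x, y, z, w].
In Python, from workcell import get_obs, optics, ticket gives the robot as it stands.
- The arm moves only by the shell command python3 -m inch 'ROWS'. ROWS is JSON, a list that holds one entry, the list of rows, each a list of 5 numbers: the finger opening in cm, from 0 to 8.54, then the shift along the tool's x, y, z in cm, then the turn about the tool's z in degrees. In form: [[[fingers, dx, dy, dz, roll], ...]]. A call has exactly 5 rows; each row is the pose to reach, as a shift and turn from the pose measured when the call began, along the tool's axes at that moment; what a row does not reach only later rows make up. A row lasts 1/8 s, in which the tool goes at most 62.5 mm and 10.7 degrees, less where a joint would pass 70% of its speed; a pose out of reach is approached as far as the arm can. A call with a gripper value outside its range is refused whole. The fingers move at their own pace and stop on an object; the grip force is fixed at half the most. Time passes only in rows, so rows that repeat a pose let the fingers close, or fill a call up. It gives the time, the measured TCP pose, the force and the opening at its end, in the units of the state.
- get_obs(): the state, without advancing time (a new reading comes with each control period).
- optics.camera(name): name is "side" or "top" or "wrist"; returns (picture, depth): 400x640x3 uint8, red, green, blue; 400x640 float32, m along the optical axis (not along the pixel's ray), 0 where there is no reading.
- optics.camera_info(name): a dict with "vfov" (degrees; the focal length in pixels is half the picture's height over the tangent of half this angle, whatever the lens; pixels are square), "cx", "cy" (the principal point, pixels), "R" (3x3) and "t" (3): a world point X has camera coordinates R X + t. Camera axes: x right, y down, z forward; pixel columns grow to the right and rows downward; lengths in m; the calibration is good to about 2 mm. A picture is of the moment at which its call begins: read the wrist's pose just before it. camera_info takes no time and is no camera call; for the wrist camera it gives the pose at the moment of the call.
- ticket.job_done(): hands the job in, once; it reports no verdict.
The state is a dict: "clock": time; "joint_pos": joint angles; "joint_vel": joint speeds; "tau": joint torques, N m; "eef_pos": TCP position; "tool_rot": TCP orientation; "ft_force": force on the tool from outside, world axes, zero at the start; "ft_torque": the same for the moment, N m; "grip_width": finger opening in m.
Only numpy, scipy, OpenCV 4.12 (cv2) and the standard library are available. Lean on these libraries where they do the work, as an engineer would, in place of code of your own. Each camera call takes 0.05 s, during which the arm holds its last target.

## Working session

There is one attempt and no reset: what is moved stays moved. The work goes in short steps, Python scripts to look and compute and a shell command to move; the robot and the scene stay as the last step left them, time stands still between calls to the robot, and variables do not carry over. Pictures are saved under pics/ and viewed, and the job is handed in when it is done.

```bash
ls; mkdir -p pics; cat > h.py <<'E'
import numpy as np, cv2
from workcell import get_obs, optics, ticket
def shot(n,name):
    info=optics.camera_info(n); p,d=optics.camera(n)
    cv2.imwrite(f'pics/{name}.png',p[:,:,::-1]); np.savez(f'pics/{name}.npz',p=p,d=d,R=info['R'],t=info['t'],v=info['vfov'],cx=info['cx'],cy=info['cy'])
def load(name): return np.load(f'pics/{name}.npz')
def f(s): return 200/np.tan(np.radians(float(s['v']))/2)
def cloud(s):
    d=s['d']; v,u=np.indices(d.shape); F=f(s)
    c=np.stack([(u-s['cx'])/F*d,(v-s['cy'])/F*d,d],-1)
    return (c-s['t'])@s['R']   # R^T(c-t)
def plane(s,u,v,z):
    r=np.stack([(np.asarray(u,float)-s['cx'])/f(s),(np.asarray(v,float)-s['cy'])/f(s),np.ones_like(np.asarray(u,float))],-1)@s['R']
    o=-s['R'].T@s['t']; k=(z-o[2])/r[...,2]; return o+k[...,None]*r
E
python3 - <<'E'
from h import *
for n in ['top','side','wrist']:
    shot(n,n+'0'); i=optics.camera_info(n); print(n,i['vfov'],i['cx'],i['cy'],-np.array(i['R']).T@i['t'])
print(get_obs())
E
```

```text
pics
top 50.949878961815045 317.04318874668326 196.26714254852305 [ 0.36695469 -0.09535994  1.0251503 ]
side 44.15206695472396 311.5700181125933 197.88510367344605 [0.17485052 0.78078424 0.70096245]
wrist 59.1036247574503 316.2364329951963 208.02878060930462 [ 0.29384452 -0.41090682  0.37202498]
{'clock': 0.15, 'joint_pos': array([-1.10503187e+00,  2.41260889e-01,  4.03296913e-03,  1.33520680e+00,
       -1.22289362e-05,  1.57079585e+00]), 'joint_vel': array([ 0.00088438, -0.00079399,  0.00448599,  0.00064291, -0.00175852,
        0.00037973]), 'tau': array([-2.47095204e-04, -3.72635758e+01,  2.52638143e+01,  1.23811886e-02,
       -4.31891536e-07, -8.01653698e-06]), 'eef_pos': array([ 0.22434339, -0.44633018,  0.2446067 ]), 'tool_rot': array([ 8.51206620e-01, -5.24830086e-01, -7.00512360e-04, -4.24733416e-04]), 'ft_force': array([ 0.01484239, -0.05257094,  1.00997451]), 'ft_torque': array([-0.00578143,  0.01299781, -0.05134988]), 'grip_width': 0.08557412545119422}
```

View pics/top0.png

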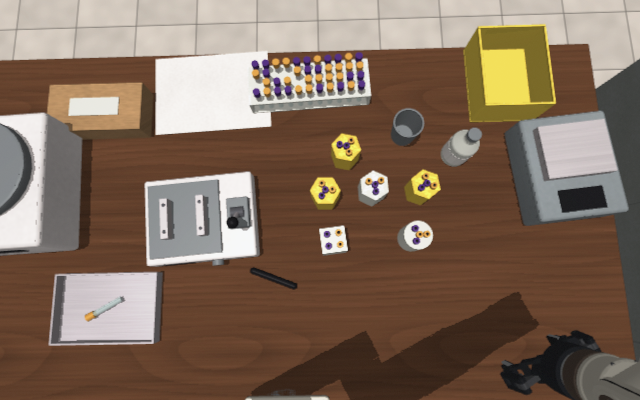

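View pics/side0.png

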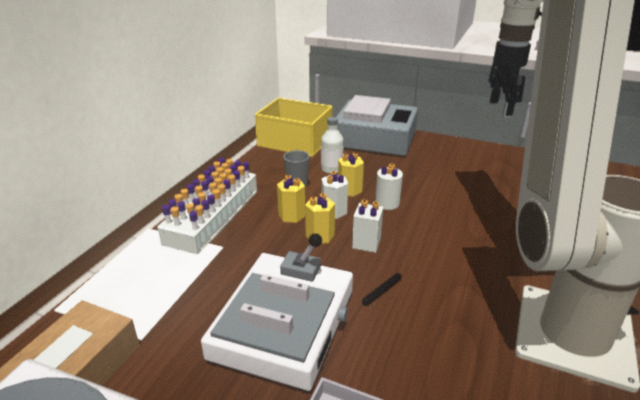

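View pics/wrist0.png

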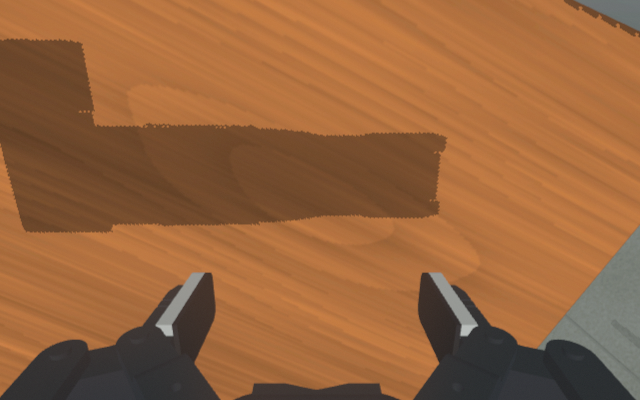

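Top view: the white candidates are at (374,187), (334,240) square-like and (416,236) round-like. The yellow hexagonal look-alikes are at (346,150), (325,192) and (423,187). The shaker is at about (200,218), with its lever ball at (232,223). By the description I choose the white one at (374,187), and will check it in a close crop.

```bash
python3 - <<'E'
from h import *
s=load('top0'); im=s['p'][:,:,::-1]
a=cv2.resize(im[125:265,295:445],None,fx=5,fy=4.2*5/4.2,interpolation=cv2.INTER_CUBIC)[:600]
b=cv2.resize(im[165:275,135:270],None,fx=5,fy=5,interpolation=cv2.INTER_CUBIC)
cv2.imwrite('pics/cropA.png',a); cv2.imwrite('pics/cropB.png',b)
P=cloud(s)
for n,(u,v) in dict(hex=(374,187),hexedge=(366,187),sq=(334,240),rd=(416,236),y1=(346,150),y2=(325,192),y3=(423,187),deck=(182,220),jawL=(163,220),jawR=(200,215),ball=(232,223),cup=(405,125),bottle=(473,135)).items():
    print(n,P[v,u].round(3))
E
```

```text
hex [ 0.555 -0.209  0.104]
hexedge [ 0.558 -0.192  0.092]
sq [ 0.44  -0.117  0.09 ]
rd [ 0.444 -0.298  0.094]
y1 [ 0.642 -0.149  0.104]
y2 [ 0.546 -0.099  0.106]
y3 [ 0.551 -0.317  0.109]
deck [0.495 0.232 0.07 ]
jawL [0.492 0.264 0.1  ]
jawR [0.501 0.181 0.1  ]
ball [0.474 0.096 0.159]
cup [ 0.733 -0.307  0.006]
bottle [ 0.651 -0.418  0.16 ]
```

View pics/cropA.png

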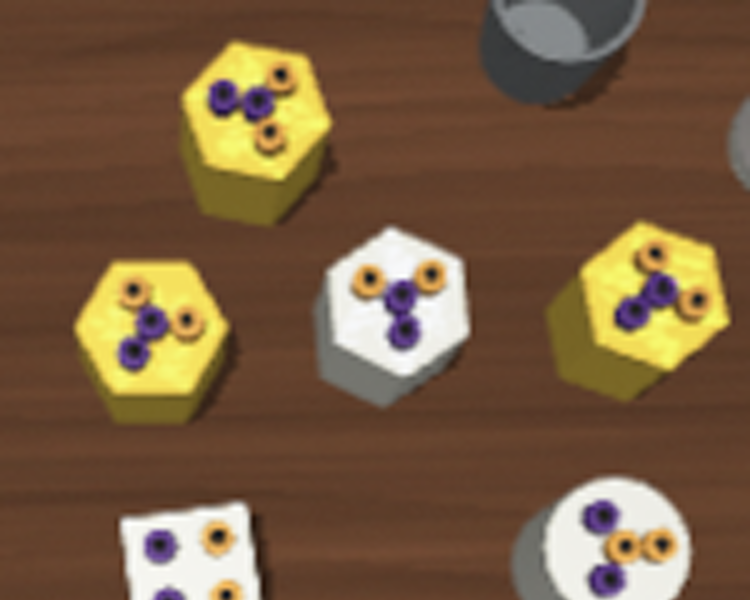

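View pics/cropB.png

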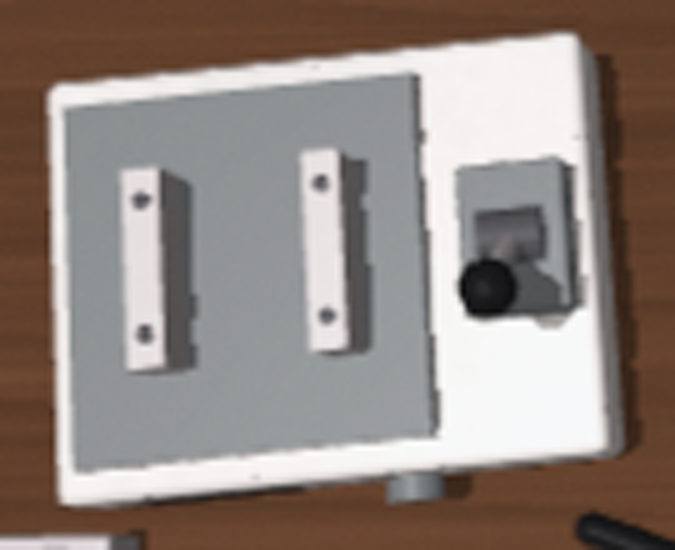

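The close crop confirms it: the object at crop (395,305), top-view (374,187), is white and six-sided. The yellow ones are look-alikes, and the square and round ones are the bystanders. Now measure.

```bash
cat >> h.py <<'E'
def hexfit(s,u0,v0,r=40,z=0.09,thr=150):
    P=cloud(s); d=s['p'].astype(int)
    m=(abs(P[...,2]-z)<0.006)&(s['d']>0)
    cap=(P[...,2]>z)&(P[...,2]<z+.03)
    m=((m|cap)).astype(np.uint8); w=np.zeros_like(m); w[max(0,v0-r):v0+r,max(0,u0-r):u0+r]=1; m*=w
    m=cv2.morphologyEx(m,cv2.MORPH_OPEN,np.ones((3,3)))
    n,l,st,_=cv2.connectedComponentsWithStats(m); k=l[v0,u0]; 
    return (l==k).astype(np.uint8)
def planecontour(s,m,z):
    c=max(cv2.findContours(m,cv2.RETR_EXTERNAL,cv2.CHAIN_APPROX_NONE)[0],key=len)[:,0]
    return plane(s,c[:,0],c[:,1],z)[:,:2]
E
python3 - <<'E'
from h import *
s=load('top0')
g=cv2.cvtColor(s['p'],cv2.COLOR_RGB2HSV)
# hex top: by bright white
m=((g[...,2]>170)&(g[...,1]<60)).astype(np.uint8); w=np.zeros_like(m); w[160:215,350:400]=1
m*=w; m=cv2.morphologyEx(m,cv2.MORPH_CLOSE,np.ones((9,9)))
c=max(cv2.findContours(m,0,1)[0],key=len)
hull=cv2.convexHull(c); 
q=plane(s,hull[:,0,0],hull[:,0,1],.09)[:,:2]
mm=(q*1000).astype(np.float32)
# area / centroid / width as a function of angle
M=cv2.moments(mm.reshape(-1,1,2)); print('cent',M['m10']/M['m00'],M['m01']/M['m00'],'area',M['m00'],'exp',0.866*3600)
a=np.arange(0,60,1.); W=[]
for t in a:
    ws=[np.ptp(mm@[np.cos(np.radians(t+k)),np.sin(np.radians(t+k))]) for k in(0,60,120)]; W.append(sum(ws)/3)
W=np.array(W); print('flat normal at',a[W.argmin()],W.min(),W.max(),a[W.argmax()])
P=cloud(s)
m=((abs(P[...,2]-.1)<.008)&(g[...,2]>140)).astype(np.uint8); m[:, :140]=0; m[:,225:]=0; m[:180]=0;m[260:]=0
C=[c for c in cv2.findContours(m,0,1)[0] if cv2.contourArea(c)>100]
R=[]
for c in C:
    q=(plane(s,c[:,0,0],c[:,0,1],.1)[:,:2]*1000).astype(np.float32); r=cv2.minAreaRect(q); print(r); R.append(r)
R=np.array([r[0] for r in R]); print('mid',R.mean(0),'dist',np.linalg.norm(R[0]-R[1]),'yaw of y',np.degrees(np.arctan2(*(R[np.argmax(R[:,1])]-R[np.argmin(R[:,1])])[::-1])))
E
```

```text
cent 562.1420024877076 -211.54646332391323 area 3090.0019355723634 exp 3117.6
flat normal at 32.0 60.62695077052737 66.39298470431939 4.0
((495.91583251953125, 263.087158203125), (88.96257019042969, 15.706007957458496), 2.695122003555298)
((502.20440673828125, 181.88522338867188), (90.21675872802734, 15.754621505737305), 4.373533725738525)
mid [499.06011963 222.4861908 ] dist 81.44507586905068 yaw of y 94.42835536119567
```

Hexagon: 60.6 mm across flats (60 expected) and area 3090 mm² (3118 expected). Jaws: 90 × 16 mm and 81.4 mm apart (81.5 expected). All consistent. I'll grip the flat pair with its normal at 152°/-28°, because that direction is clear of the yellow neighbours. First, a look from above it with the wrist camera.

```bash
cat >> h.py <<'E'
from scipy.spatial.transform import Rotation as Ro
def go(x,y,z,ang):
    o=get_obs(); R=Ro.from_quat(o['tool_rot']).as_matrix(); d=R.T@(np.array([x,y,z])-o['eef_pos'])
    th=np.degrees(np.arctan2(R[1,0],R[0,0])); r=-((ang-th+90)%180-90)
    print('clock',o['clock'],'pos',o['eef_pos'].round(4),'xang',th.round(2),'tilt z',R[:,2].round(3),'w',o['grip_width'].round(4),'F',o['ft_force'].round(1))
    print('shift cm',(d*100).round(2),'roll',round(r,2))
E
python3 -c "
from h import *
go(.534,-.264,.245,-28)"
```

```text
Traceback (most recent call last):
  File "h.py", line 30, in go
    print('clock',o['clock'],'pos',o['eef_pos'].round(4),'xang',th.round(2),'tilt z',R[:,2].round(3),'w',o['grip_width'].round(4),'F',o['ft_force'].round(1))
                                                                                                         ^^^^^^^^^^^^^^^^^^^^^
AttributeError: 'float' object has no attribute 'round'
```

```bash
sed -i "s/o\['grip_width'\].round(4)/round(o['grip_width'],4)/" h.py
python3 -c "
from h import *
go(.534,-.264,.245,-28)"
```

```text
clock 0.15 pos [ 0.2243 -0.4463  0.2446] xang -63.31 tilt z [-0.001  0.001 -1.   ] w 0.0856 F [ 0.  -0.1  1. ]
shift cm [ -2.38 -35.86  -0.04] roll -35.31
```

```bash
python3 -m inch '[[[8.5,-0.5,-6,0,-7],[8.5,-1,-12,0,-14],[8.5,-1.5,-18,0,-21],[8.5,-2,-24,0,-28],[8.5,-2.4,-30,0,-35.3]]]'; python3 -c "
from h import *
go(.534,-.264,.245,-28)"
```

```text
clock: 0.78
eef_pos: [0.483, -0.2889, 0.2444]
tool_rot: [0.971, -0.24, -0.001, -0.001]
ft_force: [-0.0, -1.6, 1.0]
grip_width: 0.0851
clock 0.775 pos [ 0.483  -0.2889  0.2444] xang -27.78 tilt z [-0.001  0.001 -1.   ] w 0.0851 F [-0.  -1.6  1. ]
shift cm [ 3.36 -4.58 -0.06] roll 0.22
```

```bash
python3 -m inch '[[[8.5,1.5,-2.3,0,0],[8.5,3.4,-4.6,0,0],[8.5,3.4,-4.6,0,0.2],[8.5,3.4,-4.6,0,0.2],[8.5,3.4,-4.6,0,0.2]]]'; python3 -c "
from h import *
go(.5621,-.2115,.245,-28)
shot('wrist','w1')"
```

```text
clock: 1.4
eef_pos: [0.5336, -0.2646, 0.2444]
tool_rot: [0.97, -0.242, -0.001, -0.001]
ft_force: [-0.4, 0.3, 0.4]
grip_width: 0.0848
clock 1.4 pos [ 0.5336 -0.2646  0.2444] xang -28.04 tilt z [-0.002  0.001 -1.   ] w 0.0848 F [-0.4  0.3  0.4]
shift cm [ 0.02 -6.03 -0.06] roll -0.04
```

View pics/w1.png

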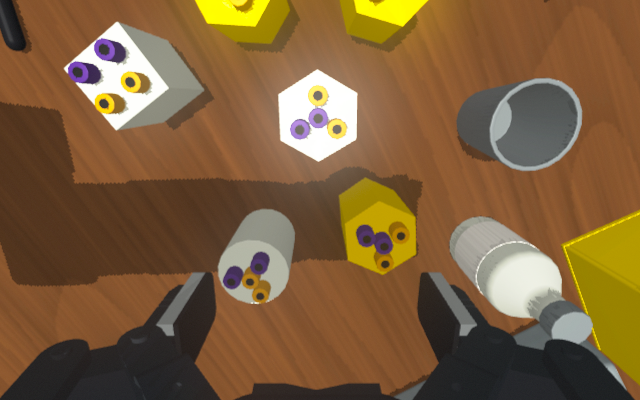

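The wrist view shows the white hexagon at (318,115), with its left and right flats vertical in the picture, so it is aligned with the jaw opening.

```bash
cat >> h.py <<'E'
def whitehex(s,box,z=.09,thr=170):
    g=cv2.cvtColor(s['p'],cv2.COLOR_RGB2HSV)
    m=((g[...,2]>thr)&(g[...,1]<60)).astype(np.uint8); w=np.zeros_like(m); u0,v0,u1,v1=box; w[v0:v1,u0:u1]=1
    m*=w; m=cv2.morphologyEx(m,cv2.MORPH_OPEN,np.ones((3,3)))
    c=max(cv2.findContours(m,0,1)[0],key=cv2.contourArea); h=cv2.convexHull(c)
    q=(plane(s,h[:,0,0],h[:,0,1],z)[:,:2]*1000).astype(np.float32)
    M=cv2.moments(q.reshape(-1,1,2)); a=np.arange(0,60,.5)
    W=np.array([sum(np.ptp(q@[np.cos(np.radians(t+k)),np.sin(np.radians(t+k))]) for k in(0,60,120))/3 for t in a])
    b=a[W.argmin()]; mids=[]
    for k in (0,60,120):
        n=np.array([np.cos(np.radians(b+k)),np.sin(np.radians(b+k))]); pr=q@n; mids.append((pr.max()+pr.min())/2)
    N=np.array([[np.cos(np.radians(b+k)),np.sin(np.radians(b+k))] for k in(0,60,120)])
    print('centroid',M['m10']/M['m00'],M['m01']/M['m00'],'flats centre',np.linalg.lstsq(N,np.array(mids),rcond=None)[0],'area',M['m00'],'normal',b,W.min(),W.max(),'at',a[W.argmax()])
E
python3 -c "
from h import *
s=load('w1'); whitehex(s,(265,60,372,170)); P=cloud(s); print(P[75:78,310:320,2].mean(),P[150,318])"
```

```text
centroid 563.5978873453394 -208.88292867038987 flats centre [ 563.6270016  -208.89644134] area 3129.0262513160706 normal 33.0 60.337824086984 68.36271393002254 at 3.5
0.08880156865063805 [ 0.5518445  -0.23200465  0.08828731]
```

```bash
python3 -c "
from h import *
go(.5633,-.2096,.063,-27.3)"
```

```text
clock 1.45 pos [ 0.5336 -0.2646  0.2446] xang -28.05 tilt z [-0.001  0.001 -1.   ] w 0.0851 F [-0.1  0.2  0.3]
shift cm [ 0.07 -6.24 18.16] roll -0.75
```

```bash
python3 -m inch '[[[8.54,0,-3,2,-0.7],[8.54,0.1,-6.2,5,-0.7],[8.54,0.1,-6.2,10,-0.7],[8.54,0.1,-6.2,11.5,-0.7],[8.54,0.1,-6.2,11.5,-0.7]]]'; python3 -c "
from h import *
go(.5633,-.2096,.063,-27.3)
shot('wrist','w2');shot('top','t2')"
```

```text
clock: 2.08
eef_pos: [0.5626, -0.2107, 0.1292]
tool_rot: [0.972, -0.237, -0.002, -0.001]
ft_force: [0.7, 1.2, 0.1]
grip_width: 0.0857
clock 2.075 pos [ 0.5626 -0.2107  0.1292] xang -27.42 tilt z [-0.003  0.002 -1.   ] w 0.0857 F [0.7 1.2 0.1]
shift cm [ 0.04 -0.13  6.62] roll -0.12
```

View pics/w2.png

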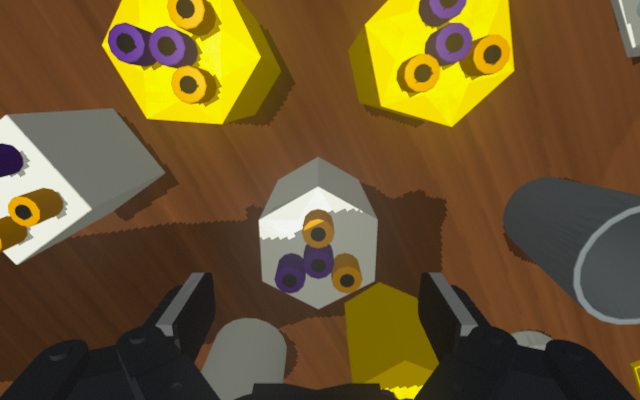

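View pics/t2.png

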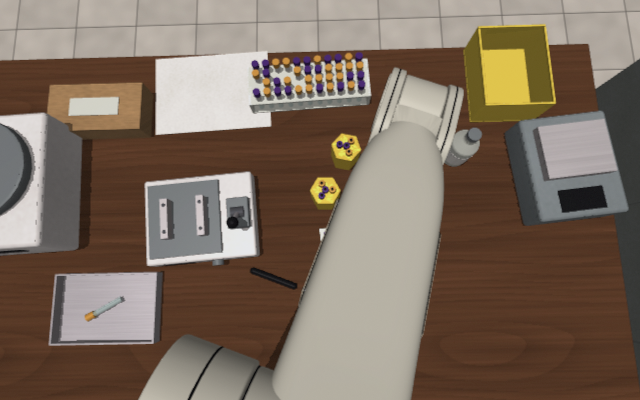

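The hexagon is centred between the fingers at (318,247), with fingers at 212 and 428. The yellow neighbour lies well to one side along tool y. One quick check of its centre along tool y by depth, then descend.

```bash
python3 -c "
from h import *
s=load('w2'); P=cloud(s)
m=((abs(P[...,2]-.089)<.004)&(s['d']>0)).astype(np.uint8); w=np.zeros_like(m); w[180:312,255:382]=1; m*=w
c=max(cv2.findContours(m,0,1)[0],key=cv2.contourArea); h=cv2.convexHull(c); q=plane(s,h[:,0,0],h[:,0,1],.09)[:,:2]*1000
M=cv2.moments(q.astype(np.float32).reshape(-1,1,2)); print(M['m00'],M['m10']/M['m00'],M['m01']/M['m00'])
for a in (32,33,92,93,-28,-27): n=np.array([np.cos(np.radians(a)),np.sin(np.radians(a))]); print(a,np.ptp(q@n))
"
```

```text
2872.751611468848 565.2654498528816 -206.4107016433888
32 60.801505985476524
33 60.44857502780064
92 60.460477841913445
93 60.52737478762202
-28 59.84964276876178
-27 59.61759075246334
```

```bash
python3 -c "
from h import *
go(.5636,-.2090,.063,-27.2)"; python3 -m inch '[[[8.54,0,-0.2,1,0],[8.54,0,-0.2,2.5,0],[8.54,0,-0.2,4.5,0],[8.54,0,-0.25,6.5,0],[8.54,0,-0.25,6.6,0]]]'; python3 -c "
from h import *
go(.5636,-.2090,.063,-27.2)"
```

```text
clock 2.175 pos [ 0.5645 -0.2113  0.1316] xang -27.42 tilt z [ 0.002  0.    -1.   ] w 0.0855 F [ 1.4 -0.3  0.5]
shift cm [-0.19 -0.16  6.86] roll -0.22
clock: 2.8
eef_pos: [0.5639, -0.2084, 0.0632]
tool_rot: [0.972, -0.237, -0.002, -0.001]
ft_force: [0.5, -0.1, -0.9]
grip_width: 0.0856
clock 2.8 pos [ 0.5639 -0.2084  0.0632] xang -27.41 tilt z [-0.003  0.002 -1.   ] w 0.0856 F [ 0.5 -0.1 -0.9]
shift cm [-0.    0.07  0.02] roll -0.21
```

```bash
python3 -m inch '[[[7,0,0,0,0],[6,0,0,0,0],[5.0,0,0,0,0],[5.0,0,0,0,0],[5.0,0,0,0,0]]]'; python3 -c "
from h import *
go(.5636,-.2090,.063,-27.2)"
```

```text
clock: 3.42
eef_pos: [0.5645, -0.2086, 0.0641]
tool_rot: [0.972, -0.237, -0.001, -0.0]
ft_force: [0.1, 0.2, 3.5]
grip_width: 0.0593
clock 3.425 pos [ 0.5645 -0.2086  0.0641] xang -27.41 tilt z [-0.001  0.001 -1.   ] w 0.0593 F [0.1 0.2 3.5]
shift cm [-0.06  0.08  0.11] roll -0.21
```

```bash
python3 -m inch '[[[5,0,0,-1,0],[5,0,0,-4,0],[5,0,0,-9,0],[5,0,0,-14,0],[5,0,0,-19,0]]]'; python3 -c "
from h import *
go(.475,.16,.265,-25.6)"
```

```text
clock: 4.05
eef_pos: [0.564, -0.2086, 0.2552]
tool_rot: [0.972, -0.237, -0.002, -0.001]
ft_force: [0.4, -0.2, -3.5]
grip_width: 0.059
clock 4.05 pos [ 0.564  -0.2086  0.2552] xang -27.42 tilt z [-0.003  0.002 -1.   ] w 0.059 F [ 0.4 -0.2 -3.5]
shift cm [-24.88 -28.62  -0.89] roll -1.82
```

```bash
python3 -m inch '[[[5,-3,-3.5,-1,-0.5],[5,-7.5,-8.5,-2,-1],[5,-12,-13.5,-2,-1.8],[5,-16.5,-19,-2,-1.8],[5,-21,-24.5,-2,-1.8]]]'; python3 -c "
from h import *
go(.454,.132,.275,-25.6)"
```

```text
clock: 4.68
eef_pos: [0.495, 0.0804, 0.2759]
tool_rot: [0.975, -0.222, -0.002, -0.001]
ft_force: [1.2, -0.0, -2.5]
grip_width: 0.0597
clock 4.675 pos [0.495  0.0804 0.2759] xang -25.64 tilt z [-0.003  0.002 -1.   ] w 0.0597 F [ 1.2 -0.  -2.5]
shift cm [-5.92 -2.88  0.11] roll -0.04
```

```bash
python3 -m inch '[[[5,-3,-1.5,0,0],[5,-5.9,-2.9,0,0],[5,-5.9,-2.9,0,0],[5,-5.9,-2.9,0,0],[5,-5.9,-2.9,0,0]]]'; python3 -c "
from h import *
go(.499,.222,.275,-25.6)
shot('wrist','w3')"
```

```text
clock: 5.3
eef_pos: [0.4548, 0.1313, 0.276]
tool_rot: [0.975, -0.223, -0.002, -0.0]
ft_force: [0.4, 0.3, -3.7]
grip_width: 0.0592
clock 5.3 pos [0.4548 0.1313 0.276 ] xang -25.72 tilt z [-0.003  0.002 -1.   ] w 0.0592 F [ 0.4  0.3 -3.7]
shift cm [  0.05 -10.09   0.1 ] roll -0.12
```

View pics/w3.png

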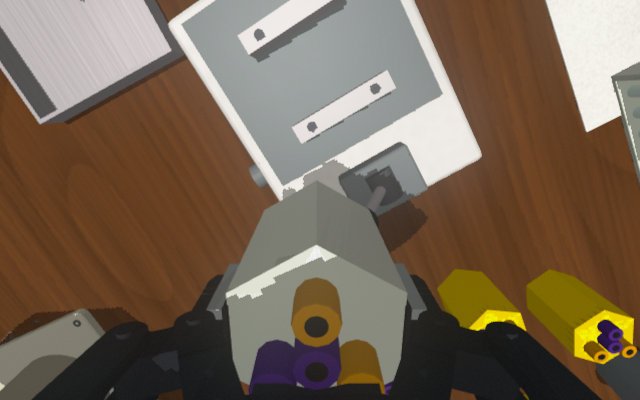

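The jaws are at (345,105) and (295,25). The far one is cut off by the top edge, so I'll move on 3.5 cm and look again.

```bash
python3 -m inch '[[[5,0,-1.5,0,0],[5,0,-3.5,0,0],[5,0,-3.5,0,0],[5,0,-3.5,0,0],[5,0,-3.5,0,0]]]'; python3 -c "
from h import *
go(.499,.222,.275,-25.6)
shot('wrist','w4')"
```

```text
clock: 5.98
eef_pos: [0.4698, 0.1628, 0.2758]
tool_rot: [0.975, -0.223, -0.002, -0.0]
ft_force: [0.3, -0.3, -3.8]
grip_width: 0.0594
clock 5.975 pos [0.4698 0.1628 0.2758] xang -25.73 tilt z [-0.004  0.001 -1.   ] w 0.0594 F [ 0.3 -0.3 -3.8]
shift cm [ 0.06 -6.6   0.08] roll -0.13
```

View pics/w4.png

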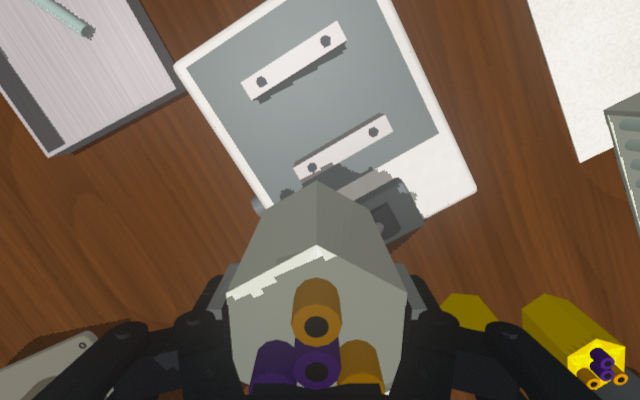

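```bash
cat > jaw.py <<'E'
from h import *
import sys
s=load(sys.argv[1]); lim=int(sys.argv[2]); P=cloud(s)
g=cv2.cvtColor(s['p'],cv2.COLOR_RGB2HSV)
m=((abs(P[...,2]-.1)<.008)&(s['d']>0)).astype(np.uint8); m[lim:]=0
C=sorted([c for c in cv2.findContours(m,0,1)[0] if cv2.contourArea(c)>300],key=cv2.contourArea)[-4:]
R=[]
for c in C:
    q=(plane(s,c[:,0,0],c[:,0,1],.1)[:,:2]*1000).astype(np.float32); r=cv2.minAreaRect(q); print(r, c.reshape(-1,2).mean(0)); 
    if 80<max(r[1])<100: R.append(r[0])
R=np.array(R); R=R[R[:,1].argsort()]; print('mid',R.mean(0),'dist',np.linalg.norm(R[1]-R[0]),'y-yaw',np.degrees(np.arctan2(*(R[1]-R[0])[::-1])))
o=np.array([0,0,0])
E
python3 jaw.py w4 185; python3 jaw.py w3 175
python3 -c "
from h import *
for n in ('w3','w4'):
  s=load(n);P=cloud(s);print(P[255,317],P[80,330] , P[120,250])
  print('front corner at top z .302:',plane(s,np.array([317.]),np.array([245.]),.302), 'lower corner', plane(s,np.array([317.]),np.array([181.]),.212))
"
```

```text
((503.752197265625, 185.06179809570312), (89.6436996459961, 17.02681541442871), 4.476805686950684) [342.97674419 148.85581395]
((497.4070129394531, 265.1801452636719), (89.61710357666016, 16.53683853149414), 4.515422344207764) [294.39473684  60.86842105]
mid [500.5796051  225.12097168] dist 80.36921622773401 y-yaw 94.52823908318041
((491.6240234375, 264.21783447265625), (77.98441314697266, 17.32380485534668), 4.435062885284424) [284.87623762  20.76237624]
((503.78192138671875, 184.50018310546875), (89.6238021850586, 16.17223358154297), 4.533670902252197) [344.14798206 106.83856502]
[0.46790864 0.15840999 0.30077261] [0.50499395 0.20943432 0.06801457] [0.42386286 0.21005076 0.06928507]
front corner at top z .302: [[0.46964347 0.16200543 0.302     ]] lower corner [[0.46922505 0.1614659  0.212     ]]
[0.48306943 0.19008739 0.30118742] [0.51986603 0.24078953 0.06939966] [0.43852401 0.24148753 0.06770109]
front corner at top z .302: [[0.48471818 0.19350397 0.302     ]] lower corner [[0.48424563 0.1929203  0.212     ]]Traceback (most recent call last):
  File "jaw.py", line 11, in <module>
    R=np.array(R); R=R[R[:,1].argsort()]; print('mid',R.mean(0),'dist',np.linalg.norm(R[1]-R[0]),'y-yaw',np.degrees(np.arctan2(*(R[1]-R[0])[::-1])))
                                                                                      ~^^^
IndexError: index 1 is out of bounds for axis 0 with size 1
```

Wrist camera: jaw mid (500.6, 225.1) mm, yaw 4.5°. The held carrier's centre is within 1 mm of the TCP in the same camera's frame. The wrist–top offset (1.5, 2.6 mm) is the same for the hexagon and the jaws, so I'll trust the wrist camera.

```bash
python3 -c "
from h import *
go(.501,.2256,.180,-25.5)"
```

```text
clock 6.025 pos [0.4698 0.1627 0.276 ] xang -25.74 tilt z [-0.004  0.001 -1.   ] w 0.0593 F [-0.9  0.7 -3.3]
shift cm [ 0.12 -7.03  9.59] roll -0.24
```

```bash
python3 -m inch '[[[5,0.1,-2.5,0,-0.2],[5,0.1,-5,0,-0.2],[5,0.1,-7,1,-0.2],[5,0.1,-7,4.5,-0.2],[5,0.1,-7,8,-0.2]]]'; python3 -m inch '[[[5,0,0,0,0],[5,0,0,0,0],[5,0,0,0,0],[5,0,0,0,0],[5,0,0,0,0]]]'; python3 -c "
from h import *
go(.501,.2256,.180,-25.5)
shot('wrist','w5');shot('side','s5');go(.501,.2256,.180,-25.5)"
```

```text
clock: 6.65
eef_pos: [0.5008, 0.2257, 0.1944]
tool_rot: [0.975, -0.221, -0.002, -0.0]
ft_force: [0.8, 0.2, -3.5]
grip_width: 0.0596
clock: 7.28
eef_pos: [0.5012, 0.2258, 0.1952]
tool_rot: [0.975, -0.221, -0.001, -0.001]
ft_force: [0.0, 0.2, -4.1]
grip_width: 0.0593
clock 7.275 pos [0.5012 0.2258 0.1952] xang -25.52 tilt z [-0.002  0.002 -1.   ] w 0.0593 F [ 0.   0.2 -4.1]
shift cm [0.   0.03 1.52] roll -0.02
clock 7.375 pos [0.5009 0.2258 0.1948] xang -25.52 tilt z [-0.003  0.002 -1.   ] w 0.0588 F [ 1.   0.3 -3.3]
shift cm [0.02 0.01 1.48] roll -0.02
```

View pics/w5.png

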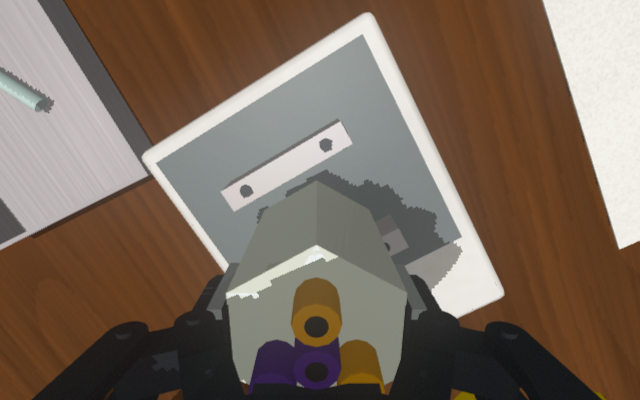

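View pics/s5.png

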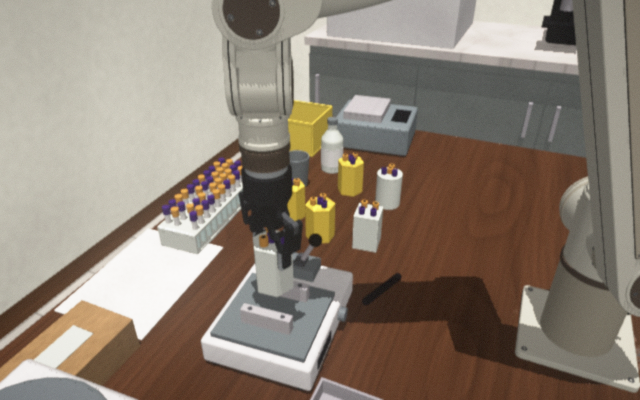

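```bash
python3 -c "
from h import *
s=load('w5');P=cloud(s)
m=((abs(P[...,2]-.1)<.008)&(s['d']>0)).astype(np.uint8); m[215:]=0
for c in cv2.findContours(m,0,1)[0]:
  if cv2.contourArea(c)>1500:
    q=(plane(s,c[:,0,0],c[:,0,1],.1)[:,:2]*1000).astype(np.float32); r=cv2.minAreaRect(q); print(r, c.reshape(-1,2).mean(0)); e=np.radians(4.5); print('mid est',np.array(r[0])-40.75*np.array([-np.sin(e),np.cos(e)]))
y=np.array([.431,.902])
for p,z in (((317,182),.1307),((317,245),.2207)):
  k=plane(s,np.array([p[0]*1.]),np.array([p[1]*1.]),z)[0]; print(k, k[:2]*1000-34.65*y)
"
```

```text
((497.4400329589844, 266.07757568359375), (89.49202728271484, 16.521074295043945), 4.505309581756592) [287.31071429 166.18571429]
mid est [500.63724111 225.45319433]
[0.51527136 0.25538038 0.1307    ] [500.33720847 224.12607649]
[0.51578161 0.25630227 0.2207    ] [500.84746127 225.04796535]
```

All agree within about 1 mm against 2.75 mm of clearance per side. Shift about 0.5 mm in +y and lower.

```bash
python3 -m inch '[[[5,0,-0.05,1.2,0],[5,0,-0.05,2.4,0],[5,0,-0.05,3.6,0],[5,0,-0.05,4.6,0],[5,0,-0.05,5.3,0]]]';  python3 -c "
from h import *
go(.501,.2262,.1341,-25.5)"
```

```text
clock: 8.0
eef_pos: [0.5007, 0.2261, 0.1408]
tool_rot: [0.975, -0.221, -0.002, -0.0]
ft_force: [-0.8, -0.3, -3.5]
grip_width: 0.0594
clock 8.0 pos [0.5007 0.2261 0.1408] xang -25.52 tilt z [-0.004  0.001 -1.   ] w 0.0594 F [-0.8 -0.3 -3.5]
shift cm [ 0.03 -0.02  0.67] roll -0.02
```

No contact force; the carrier is between the jaws, about 7 mm above the deck. Ease it down.

```bash
python3 -m inch '[[[5,0,0,0.2,0],[5,0,0,0.35,0],[5,0,0,0.5,0],[5,0,0,0.6,0],[5,0,0,0.6,0]]]';  python3 -c "
from h import *
go(.501,.2262,.1341,-25.5)"
```

```text
clock: 8.62
eef_pos: [0.5007, 0.2261, 0.1349]
tool_rot: [0.975, -0.221, -0.002, -0.0]
ft_force: [-0.2, -0.8, -2.5]
grip_width: 0.0591
clock 8.625 pos [0.5007 0.2261 0.1349] xang -25.52 tilt z [-0.004  0.001 -1.   ] w 0.0591 F [-0.2 -0.8 -2.5]
shift cm [ 0.03 -0.02  0.08] roll -0.02
```

```bash
python3 -m inch '[[[5,0,0,0.05,0],[5,0,0,0.1,0],[5,0,0,0.15,0],[5,0,0,0.15,0],[5,0,0,0.15,0]]]';  python3 -c "
from h import *
go(.501,.2262,.1341,-25.5)"
```

```text
clock: 9.25
eef_pos: [0.5007, 0.2262, 0.1341]
tool_rot: [0.975, -0.221, -0.002, -0.0]
ft_force: [-1.6, -0.6, 5.2]
grip_width: 0.0591
clock 9.25 pos [0.5007 0.2262 0.1341] xang -25.52 tilt z [-0.003  0.001 -1.   ] w 0.0591 F [-1.6 -0.6  5.2]
shift cm [ 0.02 -0.01 -0.  ] roll -0.02
```

It is touching the deck (force changed from -3.5 to +5.2 N) at exactly the expected height, 0.1341. Release.

```bash
python3 -m inch '[[[6.2,0,0,0,0],[7,0,0,0,0],[8,0,0,0,0],[8.5,0,0,0,0],[8.5,0,0,0,0]]]'; python3 -m inch '[[[8.5,0,0,-1,0],[8.5,0,0,-4,0],[8.5,0,0,-8,0],[8.5,0,0,-12,0],[8.5,0,0,-14,0]]]';  python3 -c "
from h import *
go(.53,.10,.245,-25.5)
shot('top','t6'); shot('wrist','w6');shot('side','s6')"
```

```text
clock: 9.88
eef_pos: [0.5008, 0.2262, 0.134]
tool_rot: [0.975, -0.221, -0.002, -0.0]
ft_force: [0.1, -0.2, -0.4]
grip_width: 0.0852
clock: 10.5
eef_pos: [0.5021, 0.2264, 0.2777]
tool_rot: [0.975, -0.221, 0.0, -0.002]
ft_force: [0.7, -0.0, -1.2]
grip_width: 0.0853
clock 10.5 pos [0.5021 0.2264 0.2777] xang -25.52 tilt z [ 0.001  0.003 -1.   ] w 0.0853 F [ 0.7 -0.  -1.2]
shift cm [ 7.96 10.22  3.23] roll -0.02
```

View pics/s6.png

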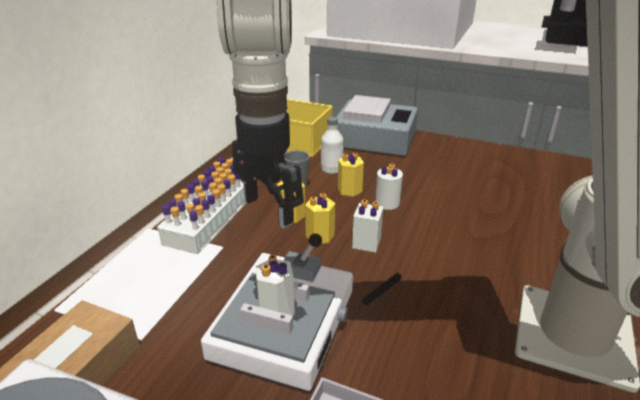

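View pics/w6.png

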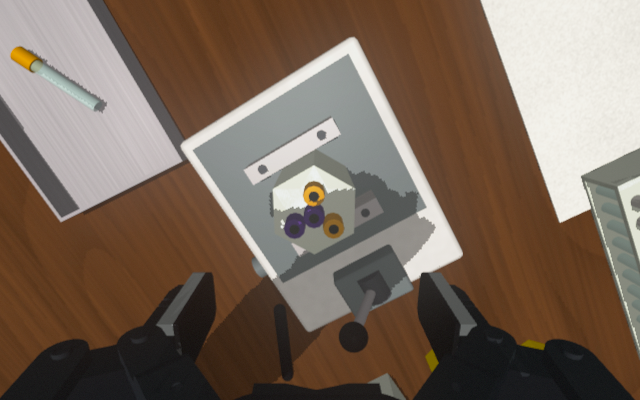

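The carrier stands seated between the jaws at wrist pixel (313,205), upright in the side view at (272,285). The lever ball is at (353,337). Check both numerically.

```bash
python3 -c "
from h import *
s=load('w6');P=cloud(s)
print('ball ray z.145',plane(s,np.array([353.]),np.array([337.]),.145),'depth pt',P[337,353],'carrier top',P[170,313],P[240,305],P[225,345])
m=((abs(P[...,2]-.16)<.005)&(s['d']>0)).astype(np.uint8); m[260:]=0
c=max(cv2.findContours(m,0,1)[0],key=cv2.contourArea);h=cv2.convexHull(c);q=(plane(s,h[:,0,0],h[:,0,1],.16)[:,:2]*1000).astype(np.float32);M=cv2.moments(q.reshape(-1,1,2));print('area',M['m00'],M['m10']/M['m00'],M['m01']/M['m00'])
W=[np.mean([np.ptp(q@[np.cos(np.radians(t+k)),np.sin(np.radians(t+k))]) for k in (0,60,120)]) for t in range(60)];print(np.argmin(W),min(W))
e=np.radians(4.5);X=np.array([np.cos(e),np.sin(e)]);Y=np.array([-X[1],X[0]]);mid=np.array([.5007,.2253]);pv=mid-.122*Y
print('pivot',pv,'off',pv-.0336*X,'on',pv+.0336*X, get_obs()['joint_pos'].round(2))
go(*(pv-.028*X),.25,4.5)
"
```

```text
ball ray z.145 [[0.47909639 0.10220262 0.145     ]] depth pt [0.48118747 0.10937619 0.15467686] carrier top [0.51317248 0.25373355 0.15858307] [0.48431461 0.20783854 0.15872868] [0.51665321 0.20556495 0.15821638]
area 3110.5628574532457 500.51601859467894 225.98015175523295
35 60.15442889963543
pivot [0.51027201 0.10367609] off [0.47677559 0.10103986] on [0.54376843 0.10631231] [0.42 0.33 0.21 1.45 0.   2.44]
clock 10.65 pos [0.5019 0.2263 0.2756] xang -25.52 tilt z [-0.     0.003 -1.   ] w 0.0849 F [-0.3 -0.4  0.1]
shift cm [ 3.61 12.11  2.53] roll -30.02
```

The carrier is centred at (500.5, 226.0), with a flat normal at 95° and a level top at z 0.158–0.159. It is seated. Now straddle the ball with the fingers along the shaker's x and push it over.

```bash
python3 -m inch '[[[6,0.7,2.5,0,-6],[6,1.4,5,0,-12],[6,2.1,7.5,0,-18],[6,2.8,10,0,-24],[6,3.6,12.1,0,-30]]]'; python3 -c "
from h import *
go(.479,.102,.138,4.5)"
```

```text
clock: 11.28
eef_pos: [0.4812, 0.1006, 0.2737]
tool_rot: [0.999, 0.041, -0.001, -0.001]
ft_force: [0.5, -0.4, 0.0]
grip_width: 0.0602
clock 11.275 pos [0.4812 0.1006 0.2737] xang 4.67 tilt z [-0.003  0.002 -1.   ] w 0.0602 F [ 0.5 -0.4  0. ]
shift cm [-0.17 -0.12 13.57] roll 0.17
```

```bash
python3 -m inch '[[[6,-0.2,-0.1,2,0.2],[6,-0.2,-0.1,5,0.2],[6,-0.2,-0.1,9,0.2],[6,-0.2,-0.1,12.5,0.2],[6,-0.2,-0.1,13.5,0.2]]]'; python3 -c "
from h import *
shot('side','s7')
go(.556,.107,.138,4.5)"
```

```text
clock: 11.9
eef_pos: [0.4759, 0.1011, 0.1355]
tool_rot: [0.999, 0.039, -0.005, -0.001]
ft_force: [0.2, 0.1, -0.2]
grip_width: 0.0603
clock 11.95 pos [0.4764 0.1012 0.1357] xang 4.47 tilt z [-0.009  0.001 -1.   ] w 0.0597 F [-0.8  0.1  0.1]
shift cm [ 7.98  0.04 -0.3 ] roll -0.03
```

View pics/s7.png

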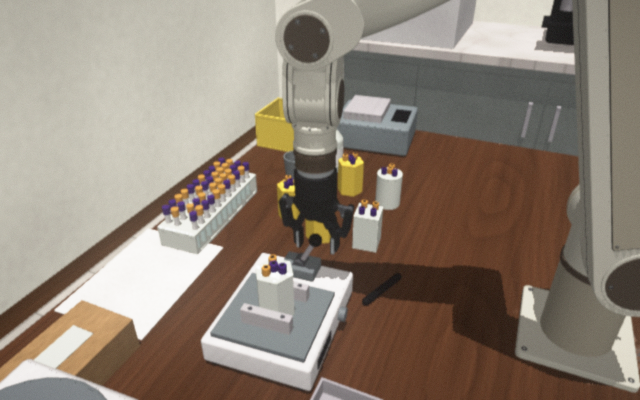

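The ball sits between the fingers at (316,240). The carrier still stands. Push along +x.

```bash
python3 -m inch '[[[6,1.5,0,0,0],[6,3,0,0,0],[6,4.5,0,0,0],[6,6,0,0,0],[6,7.5,0,0,0]]]'; python3 -c "
from h import *
go(.5607,.1076,.138,4.5)"
```

```text
clock: 12.58
eef_pos: [0.5532, 0.1073, 0.1365]
tool_rot: [0.999, 0.039, -0.003, -0.001]
ft_force: [-1.4, -0.6, -0.5]
grip_width: 0.0601
clock 12.575 pos [0.5532 0.1073 0.1365] xang 4.46 tilt z [-0.007  0.002 -1.   ] w 0.0601 F [-1.4 -0.6 -0.5]
shift cm [ 0.75  0.03 -0.16] roll -0.04
```

```bash
python3 -m inch '[[[6,0.2,0,0,0],[6,0.4,0,0,0],[6,0.6,0,0,0],[6,0.8,0,0,0],[6,0.8,0,0,0]]]'; python3 -c "
from h import *
go(.5607,.1076,.138,4.5)"
```

```text
clock: 13.2
eef_pos: [0.5602, 0.1079, 0.1363]
tool_rot: [0.999, 0.039, -0.004, -0.001]
ft_force: [-4.7, -0.2, 1.6]
grip_width: 0.0603
clock 13.2 pos [0.5602 0.1079 0.1363] xang 4.47 tilt z [-0.009  0.001 -1.   ] w 0.0603 F [-4.7 -0.2  1.6]
shift cm [ 0.05  0.04 -0.17] roll -0.03
```

```bash
python3 -m inch '[[[6,0.1,0,0,0],[6,0.2,0,0,0],[6,0.2,0,0,0],[6,0.2,0,0,0],[6,0.2,0,0,0]]]'; python3 -c "
from h import *
go(.5607,.1076,.138,4.5)"
```

```text
clock: 13.82
eef_pos: [0.5604, 0.1079, 0.136]
tool_rot: [0.999, 0.039, -0.006, -0.001]
ft_force: [-6.9, -1.0, 2.9]
grip_width: 0.0597
clock 13.825 pos [0.5604 0.1079 0.136 ] xang 4.48 tilt z [-0.012  0.001 -1.   ] w 0.0597 F [-6.9 -1.   2.9]
shift cm [ 0.03  0.04 -0.2 ] roll -0.02
```

The force rises while the position stays put, so the lever is at its stop. Back off to centre, lift, and look.

```bash
python3 -m inch '[[[6,-0.8,0,0,0],[6,-1.7,0,0,0],[6,-1.7,0,-1,0],[6,-1.7,0,-5,0],[6,-1.7,0,-10,0]]]'; python3 -m inch '[[[6,0,1.5,-4,0],[6,0,5,-5,0],[6,0,9,-5,0],[6,0,13,-5,0],[6,0,13,-5,0]]]'; python3 -c "
from h import *
go(.5607,.1076,.138,4.5)
shot('side','s8');shot('top','t8');shot('wrist','w8')"
```

```text
clock: 14.45
eef_pos: [0.5445, 0.1064, 0.2372]
tool_rot: [0.999, 0.039, -0.006, -0.001]
ft_force: [0.8, 0.3, 0.4]
grip_width: 0.0602
clock: 15.08
eef_pos: [0.556, -0.0258, 0.288]
tool_rot: [0.999, 0.037, -0.005, -0.0]
ft_force: [-0.4, -0.1, -0.1]
grip_width: 0.0602
clock 15.075 pos [ 0.556  -0.0258  0.288 ] xang 4.23 tilt z [-0.011  0.    -1.   ] w 0.0602 F [-0.4 -0.1 -0.1]
shift cm [  1.61 -13.26  15.  ] roll -0.27
```

View pics/s8.png

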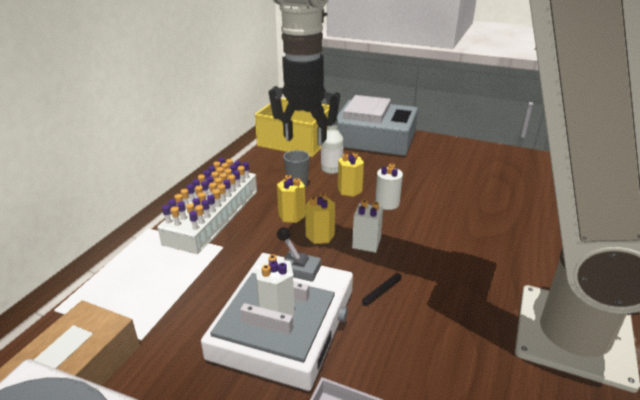

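View pics/t8.png

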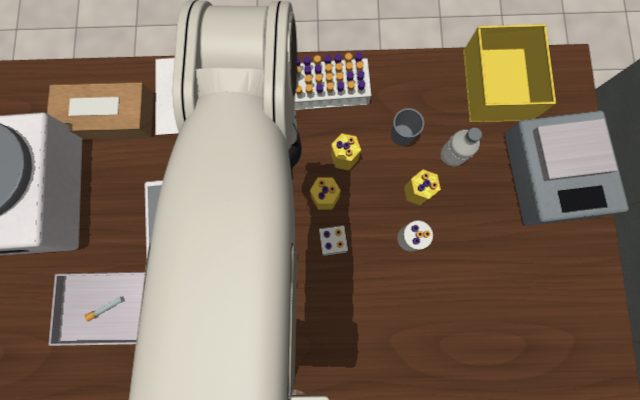

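View pics/w8.png

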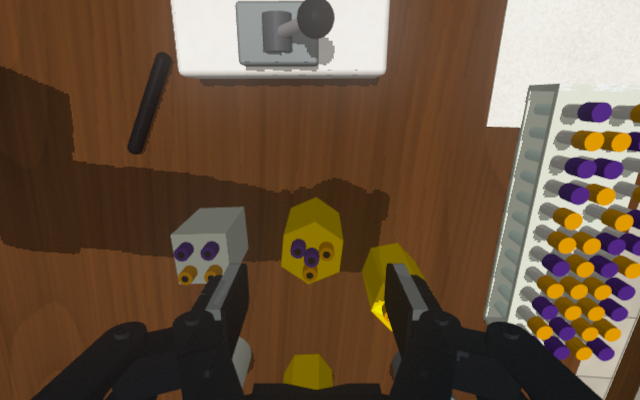

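```bash
python3 -c "
from h import *
s=load('w8'); g=s['p'].astype(int).sum(2); m=(g<170).astype(np.uint8); m[45:]=0; m[:,:295]=0; m[:,340:]=0
m=cv2.morphologyEx(m,cv2.MORPH_OPEN,np.ones((5,5)));c=max(cv2.findContours(m,0,1)[0],key=cv2.contourArea);(u,v),r=cv2.minEnclosingCircle(c);print(u,v,r)
p=plane(s,np.array([u]),np.array([v]),.1434)[0];e=np.radians(4.5);X=np.array([np.cos(e),np.sin(e)]);print(p,'lean mm along x',1000*(p[:2]-[.5103,.1037])@X)
a=load('top0');b=load('t8')
for n,(x0,y0,x1,y1) in dict(y1=(325,130,365,170),y2=(308,172,345,212),y3=(402,165,445,210),sq=(315,222,352,258),rd=(395,218,437,254),cup=(388,105,428,148),bot=(438,122,485,168),).items():
  d=abs(a['d'][y0:y1,x0:x1]-b['d'][y0:y1,x0:x1]);print(n,'changed frac',(d>.01).mean().round(3))
a=load('side0');b=load('s8')
d=abs(a['d'][270:310,360:405]-b['d'][270:310,360:405]);print('marker',(d>.006).mean())
"
```

```text
Traceback (most recent call last):
ValueError: max() iterable argument is empty
```

```bash
python3 -c "
from h import *
s=load('w8'); g=s['p'].astype(int).sum(2); print(g[18,290:345:4]); m=(g<260).astype(np.uint8); m[45:]=0; m[:,:298]=0; m[:,340:]=0
m=cv2.morphologyEx(m,cv2.MORPH_OPEN,np.ones((5,5)));c=max(cv2.findContours(m,0,1)[0],key=cv2.contourArea);(u,v),r=cv2.minEnclosingCircle(c);print(u,v,r)
p=plane(s,np.array([u]),np.array([v]),.1434)[0];e=np.radians(4.5);X=np.array([np.cos(e),np.sin(e)]);print(p,'lean mm along x',1000*(p[:2]-[.5103,.1037])@X)
a=load('top0');b=load('t8')
for n,(x0,y0,x1,y1) in dict(y1=(325,130,365,170),y2=(308,172,345,212),y3=(402,165,445,210),sq=(315,222,352,258),rd=(395,218,437,254),cup=(388,105,428,148),bot=(438,122,485,168),).items():
  d=abs(a['d'][y0:y1,x0:x1]-b['d'][y0:y1,x0:x1]);print(n,'changed frac',(d>.01).mean().round(3))
a=load('side0');b=load('s8')
d=abs(a['d'][270:310,360:405]-b['d'][270:310,360:405]);print('marker',(d>.006).mean())
"
```

```text
[246 445 195 204 211 214 227 223 220 219 223 473 706 709]
315.0 18.263158798217773 20.360427856445312
[0.54363504 0.10592693 0.1434    ] lean mm along x 33.40700525809355
y1 changed frac 0.004
y2 changed frac 0.011
y3 changed frac 0.007
sq changed frac 0.008
rd changed frac 0.005
cup changed frac 0.006
bot changed frac 0.009
marker 0.02666666666666667
```

The ball is 33.4 mm past the pivot (33.6 mm expected at the stop), and the bystanders are unchanged. One last check: did the carrier move between release and now?

```bash
python3 -c "
from h import *
a=load('s6');b=load('s8'); d=abs(a['d'][250:325,250:300]-b['d'][250:325,250:300]);print((d>.006).mean(),np.median(d))
print(ticket.job_done(), get_obs()['clock'])"
```

```text
0.027466666666666667 0.0014504194
the job is handed in; nothing more can be done
the job is handed in; nothing more can be done
```

The white hexagonal carrier is standing on the shaker's deck between the two jaws, released, and the toggle lever is thrown fully over to on. I handed the job in with the clock at about 15 s; no verdict was reported.

- **Carrier:** I gripped it on one pair of flats, lowered it in, let go once it touched the deck (about 5 N), and lifted clear. Its centre is within about 1 mm of the jaw midpoint. Flats face the jaws to within about 0.5°. Its top is level at 0.158–0.159 m, against 0.160 m expected; the wrist camera had read about 1 mm low before the grasp too. It did not move between release and hand-in.
- **Lever:** I pushed it until it stopped moving while the force kept rising to 7 N. The ball is 33.4 mm past the pivot, against 33.6 mm at the stop.
- **Everything else:** The other carriers (yellow, round and square), the bottle, the cup and the marker show no change in depth from the first pictures.
- **Disagreement:** The wrist and top cameras differed by a constant 1.5 mm in x and 2.6 mm in y. I used the wrist camera, which agreed with where the gripper closed on the carrier. No check failed.

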